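Sort the family's soap

ROBOT

A 6-joint arm with a two-finger parallel gripper is mounted at the origin on the work surface. World frame = base frame: x ahead of the robot, y to its left, z up, the work surface at z = 0. Lengths are in m, angles in degrees, forces in N, time in s.
With the tool pointing down it reaches from about 0.4 to 0.825 m from the base axis. Payload 7 kg.
Tool frame: the origin (TCP) lies midway between the tips of the shut fingers; the grasp point (between the pads) lies 19 mm behind it (r.grip_depth is the distance from the TCP to the grasp point, in m); z points along the fingers, y is the line along which they close (so a half turn about z gives the same grasp; the last joint's range is limited). The gripper opens to 88 mm and grips with 3 to 60 N. Pads are 19 mm wide; open, the fingers measure 130 mm over their backs; the gripper's body (78 mm by 193 mm) begins 47 mm behind the grasp point.
Start: joints at [81.194, 20.546, 0.682, 0, -70.136, -16.507], TCP at [0.289, 0.61, 0.227] pointing down, gripper open.
Joint ranges: [-176.03, 176.03], [-82.01, 121.73], [-58.28, 71.71], [-173.87, 95.51], [-174.79, -0.11], [-173.66, 173.66]. Speed limits (degrees/s): [136.94, 136.94, 172.46, 180, 180, 180].

INTERFACE

Orientations are given as [roll, pitch, yaw] about the fixed x, y, z axes, in that order (R = Rz(yaw) Ry(pitch) Rx(roll)).
In Python, from plant import r, capture, close_job, search_frame, outline_of gives the robot as it stands.
- The arm moves only by the shell command python3 -m creep 'ROWS' [FORCE]. ROWS is JSON, a list of rows, each a list of 7 numbers: the finger opening in mm, from 0 to 87.6, then the shift along the world's x, y, z in units of 25 mm (1.0 is 25 mm), then the turn, a rotation vector about the world's x, y, z in degrees. In form: [[hand, x, y, z, ax, ay, az], ...]. A call has 1 to 8 rows; each row shifts and turns the commanded pose from where the row before left it; what a row does not reach is not made up. A row lasts 1/12 s, in which the tool goes at most 41.7 mm and 7.16 degrees, less where a joint would pass 70% of its speed; a pose out of reach is approached as far as the arm can. A call is refused whole if a number of a shift passes 1 or a number of a turn 7.16, either way. A call with a gripper value outside its range is refused whole. The fingers move at their own pace and stop on an object; FORCE is the grip in N (left out, the last holds). Time passes only in rows, so rows that do not move let the fingers close. It gives the time, the measured TCP pose, the force, the opening and the grip force at its end, in the units of the state.
- r.get_state(): the state, without advancing time (a new reading comes with each control period).
- capture(name): name is "scene" or "top"; returns a dict with "frame" (480x640x3 uint8, red, green, blue), "K" (3x3 intrinsics, pixels), "origin" and "rotation" of the camera in the world. Camera axes: x right, y down, z forward; pixel columns grow to the right and rows downward; lengths in m; the calibration is good to about 2 mm. A picture is of the moment at which its call begins. There is no depth.
- close_job(): hands the job in; it is judged then, once.
Trained networks look in a picture, given as the dict that the camera call returned (one of the last four; its "shot" number tells which), for a name from the list of things; names that differ only in an ending like _2 or _b are one class to them, and where a whole thing is asked for, a point or a joint stands for the part that bears it (a point fixed in the world has none). Each returns a list of dicts, best first, with "conf" (0 to 1); they miss things now and then, are a little off and sometimes report something else, mostly with a low value. They report only what shows in the picture. A call takes as long as a camera call. They do not tell look-alikes from the thing itself.
- search_frame(picture, target): "bbox" ([left, top, right, bottom] in pixels, round what is visible of it).
- outline_of(picture, target): "region" (480x640 bool, what is visible of it) and "bbox" ([left, top, right, bottom] in pixels, round what is visible of it).
The state is a dict: "time_s": time; "joints": joint angles; "qd": joint speeds; "joint_torque": joint torques, N m; "tcp_pos": TCP position; "eef_rot": TCP orientation; "contact_force": force on the tool from outside, world axes, zero at the start; "moment": the same for the moment, N m; "gripper_width": finger opening in m; "gripper_force": force on a finger pad.
Only numpy, scipy, OpenCV 4.12 (cv2) and the standard library are available. Lean on these libraries where they do the work, as an engineer would, in place of code of your own. Each camera call takes 0.05 s, during which the arm holds its last target. There are 200 camera calls.

TASK

Sort the soap: bring the aluminium tin from its cork mat and slide it onto the grey mark under the lip of the chrome rack, draw the rack's lever to tip the worn lumps into it, let the tray come level again, and put the tin back square on its mat with every lump in it (a lump that goes astray is put in by hand). Stand every fresh bar on its long edge in the wooden stand, right down and about centred in a slot of its own that fits its thickness, thick bars in wide slots and thin ones in narrow slots. Leave the comb, the tumbler and the jar where they are.

Things in the scene. Friction and masses are not known exactly. Their poses are not given: they have to be found in the camera images.
- tin: open aluminium tin, 140 mm long (x) by 68 mm wide (y) by 55 mm high, walls and floor 3 mm; starts empty on the cork mat; grip it across its width; origin: centre of its underside
- mat: cork mat, the tin's home, fixed, 180 mm (x) by 110 mm (y), 4 mm thick; origin: centre of its underside
- rack: chrome soap rack, fixed; origin: centre of its underside. Posts 130 mm high at x = -50, y = +-55 mm carry a tipping tray: a channel 56 mm wide inside, walls 26 mm, closed at the back; level, its floor is 124 mm up, from the open front lip at x = -80 to x = +121 mm. Soap slides off at the front (-x, towards the robot). Frame reaches x = +116 mm
- tray (a joint): tilt of the tray in rad: 0 level, 0.95 fully tipped with the lip down; a spring brings it back level when let go
- lever_bar (a point): grip point of the lever: a level chrome crossbar 12 mm thick, 54 mm long along the rack's y, its inner end (27 mm towards the tray) on an arm fixed to the tray; at rest 209 mm up, 45 mm behind the axle. Straddle or pinch it from above and draw it about 90 mm towards the rack's front (arc of radius 100 mm about hinge) to tip the tray; about 5 N
- hinge (a point): point on the tray's axle (which runs along the rack's y, 120 mm up) level with the grip point of the lever
- tin_spot (a point): centre of the flat grey mark on the tile, 140 by 68 mm, at the front of the rack and partly under the lip (lip 55 mm behind this point, so it overhangs the tin's rear by 15 mm: set the tin down in front and slide it in, and slide it out before lifting): where the tin stands, its length along the rack's x
- lump1: worn lump of soap, rounded block 60 mm (x) by 36 mm (y) by 24 mm (z), lying on the tray of the rack at the start; origin at its CENTRE; may be absent
- lump2: worn lump of soap, rounded block 60 mm (x) by 36 mm (y) by 24 mm (z), lying on the tray of the rack at the start; origin at its CENTRE; may be absent
- lump3: worn lump of soap, rounded block 60 mm (x) by 36 mm (y) by 24 mm (z), lying on the tray of the rack at the start; origin at its CENTRE; may be absent
- stand: wooden stand, fixed, 92 mm (x) by 238 mm (y), 34 mm high, with four parallel slots that run along its x, 58 mm apart, open at both ends and on top, 26 mm deep with rounded lips; floor of the slots 8 mm up; origin: centre of its underside
- thick1: bar of fresh cream soap, thick, 80 mm long (its x), 64 mm high (its z), 28 mm thick (its y); standing free on its long edge on the tiles at the start; origin: centre of its underside; may be absent
- thick2: bar of fresh cream soap, thick, 80 mm long (its x), 64 mm high (its z), 28 mm thick (its y); standing free on its long edge on the tiles at the start; origin: centre of its underside; may be absent
- thin1: bar of fresh cream soap, thin, 80 mm long (its x), 64 mm high (its z), 18 mm thick (its y); standing free on its long edge on the tiles at the start; origin: centre of its underside; may be absent
- thin2: bar of fresh cream soap, thin, 80 mm long (its x), 64 mm high (its z), 18 mm thick (its y); standing free on its long edge on the tiles at the start; origin: centre of its underside; may be absent
- wide1 (a point): centre of the floor of a wide slot (32 mm wide) of the stand, at its y = -87 mm
- narrow1 (a point): centre of the floor of a narrow slot (22 mm wide), at the stand's y = -29 mm
- wide2 (a point): centre of the floor of a wide slot (32 mm), at the stand's y = +29 mm
- narrow2 (a point): centre of the floor of a narrow slot (22 mm), at the stand's y = +87 mm
- comb: orange plastic comb lying flat, 50 by 180 by 8 mm; bystander
- tumbler: glass tumbler, 68 mm across, 95 mm high; bystander
- jar: small lidded jar, 60 mm across, 75 mm high; bystander
Not all that is in view belongs to the job. Leave any black or green look-alike of the thin2 alone.

How it is judged:
By the outcome, as a careful person would: the job done as asked, in the order asked, and still so for the second after the job is handed in, with the robot touching nothing.
Of thick1, thick2, thin1, thin2 only 3 to 4 are there at a start; the rules pass over those that are not, and their reading is None.
Of lump1, lump2, lump3 only 2 to 3 are there at a start; the rules pass over those that are not, and their reading is None.
At some moment in a run one of tin, lump1, lump2, lump3 may be knocked a few centimetres aside while the robot is not near it.
It also fails if it takes over 200 s, if anything falls off the work surface, if the arm or the gripper's body presses on something with over 40 N, if the wrist force passes 120 N, or if a joint passes its speed limit or range.

## Working session

There is one attempt and no reset: what is moved stays moved. The work goes in short steps, Python scripts to look and compute and a shell command to move; the robot and the scene stay as the last step left them, time stands still between calls to the robot, and variables do not carry over. Pictures are saved under pics/ and viewed, at most 14 in all, crops included, and the job is handed in when it is done.

```bash
ls; mkdir -p pics
cat > look.py <<'E'
import cv2,sys
from plant import capture
def snap(cam,fn):
    p=capture(cam); cv2.imwrite('pics/'+fn+'.png',p['frame'][:,:,::-1]); return p
E
python3 - <<'E'
from look import *
import numpy as np
a=snap('scene','s0');b=snap('top','t0')
for p in(a,b): print(p['K'].round(1).tolist(),np.round(p['origin'],4),np.round(p['rotation'],4).tolist(),p['shot'])
from plant import r
print(r.get_state())
E
```

```text
pics
[[504.4, 0.0, 322.6], [0.0, 504.4, 243.8], [0.0, 0.0, 1.0]] [ 0.8844 -0.65    1.1869] [-146.0485, -0.5633, 29.4865] 1
[[570.3, 0.0, 320.2], [0.0, 570.3, 235.5], [0.0, 0.0, 1.0]] [ 0.2919 -0.056   1.3532] [-167.1501, 0.1943, -90.3174] 2
{'time_s': 0.1, 'joints': array([ 8.11928468e+01,  2.05906244e+01,  6.39052795e-01, -1.64797136e-02,
       -7.01359859e+01, -1.65071766e+01]), 'qd': array([ 0.01844875, -0.13444848,  0.16961294,  0.03338734, -0.01855762,
       -0.06437419]), 'joint_torque': array([-4.20828264e-04, -5.84164596e+01,  2.93753421e+01,  7.01551482e+00,
        1.02330212e-02, -4.67171731e-05]), 'tcp_pos': array([0.28846156, 0.60977822, 0.22568338]), 'eef_rot': array([ 1.79911649e+02, -1.00262408e-02, -2.53199336e+01]), 'contact_force': array([-0.19264236, -0.24616919, -0.15518964]), 'moment': array([ 0.01542187,  0.04874712, -0.04773387]), 'gripper_force': 0.0, 'gripper_width': 0.08751171078686483}
```

View pics/s0.png

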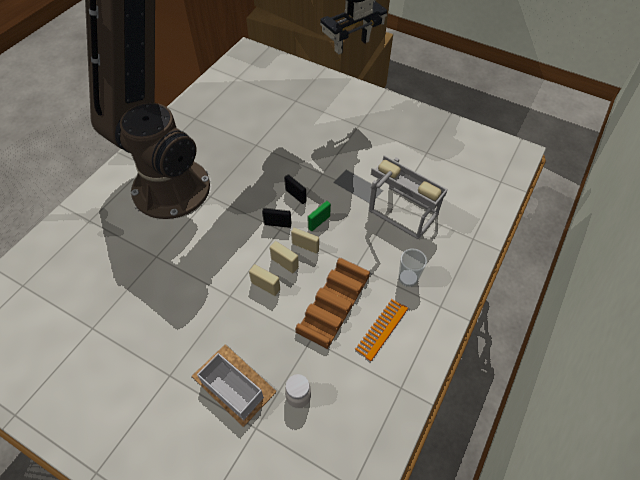

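View pics/t0.png

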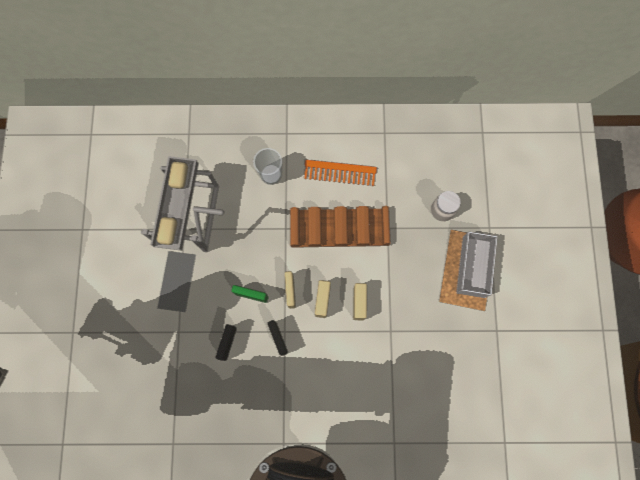

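The scene view shows three cream bars, at (264,278), (284,255) and (306,240). There are two black look-alikes at (277,217) and (295,188) and a green one at (319,215). Two lumps lie on the tray at (389,170) and (430,190). The tin is on the cork mat at (230,385), and the rack is at (408,195). The top view also shows the grey mark at (177,281) and the lever bar near (208,211).

```bash
cat > fit.py <<'E'
import numpy as np,cv2
from scipy.optimize import minimize
from scipy.spatial.transform import Rotation as Ro
def proj(p,X):
    R=Ro.from_euler('xyz',p['rotation'],degrees=True).as_matrix()
    c=(np.atleast_2d(X)-p['origin'])@R
    return c[:,:2]/c[:,2:]*[p['K'][0,0],p['K'][1,1]]+[p['K'][0,2],p['K'][1,2]]
def back(p,uv,z):
    R=Ro.from_euler('xyz',p['rotation'],degrees=True).as_matrix()
    d=R@np.linalg.solve(p['K'],[uv[0],uv[1],1]);o=np.array(p['origin']);return o+d*(z-o[2])/d[2]
def box(L,W,H,z0,q):
    c=np.array([[sx*L/2,sy*W/2] for sx in(-1,1) for sy in(-1,1)]);a=np.radians(q[2])
    R=np.array([[np.cos(a),-np.sin(a)],[np.sin(a),np.cos(a)]]);c=c@R.T+q[:2]
    return np.vstack([np.c_[c,np.full(4,z)] for z in(z0,z0+H)])
def iou(p,m,X):
    S=4;uv=proj(p,X);im=np.zeros((480,640),np.uint8)
    cv2.fillConvexPoly(im,cv2.convexHull(np.round(uv*16).astype(np.int32)),1,shift=4)
    im=im>0
    return (im&m).sum()/max(1,(im|m).sum())
def fitbox(views,dim,z0,q0s):
    best=None
    for q0 in q0s:
        f=lambda v:-sum(iou(p,m,box(*dim,z0,[v[0],v[1],v[2]*500])) for p,m in views)/len(views)
        x0=np.array([q0[0],q0[1],q0[2]/500]);s=np.vstack([x0]+[x0+.015*e for e in np.eye(3)])
        o=minimize(f,x0,method='Nelder-Mead',options=dict(initial_simplex=s,xatol=1e-4,fatol=1e-4))
        if best is None or o.fun<best[0]:best=(o.fun,np.r_[o.x[:2],o.x[2]*500])
    return best
def m(region):return np.array(region)>0
def cen(mask):
    v,u=np.nonzero(mask);return np.array([u.mean(),v.mean()])
E
python3 - <<'E'
from look import *;from fit import *
from plant import *
a=capture('scene');b=capture('top')
import pickle
D={}
for n in ['tin','mat','stand','rack','tray','lever_bar','thick1','thin1','lump1','comb','tumbler','jar']:
    for k,p in(('a',a),('b',b)):
        o=outline_of(p,n); D[n,k]=o
        print(n,k,[(round(x['conf'],2),np.round(x['bbox']).astype(int).tolist(),int(m(x['region']).sum())) for x in o])
pickle.dump((a,b,D),open('d0.pkl','wb'))
E
```

```text
tin a [(0.72, [197, 352, 263, 417], 2139), (0.49, [297, 259, 371, 347], 3266)]
tin b [(0.9, [456, 233, 497, 300], 2053)]
mat a [(0.88, [194, 345, 274, 426], 1359), (0.52, [358, 300, 408, 360], 1198)]
mat b [(0.85, [440, 234, 490, 312], 1402), (0.31, [431, 193, 463, 221], 668)]
stand a [(0.81, [294, 257, 369, 347], 3261), (0.64, [359, 301, 406, 361], 1208)]
stand b [(0.74, [287, 202, 391, 249], 3902), (0.23, [456, 233, 499, 301], 2174)]
rack a [(0.57, [334, 153, 445, 238], 2602)]
rack b [(0.58, [140, 156, 226, 309], 5089)]
tray a [(0.61, [372, 157, 451, 210], 1394)]
tray b [(0.79, [145, 158, 223, 248], 2467)]
lever_bar a [(0.66, [372, 155, 446, 211], 1401)]
lever_bar b [(0.69, [147, 156, 223, 248], 2518)]
thick1 a [(0.89, [249, 264, 282, 294], 588), (0.55, [269, 242, 298, 276], 585)]
thick1 b [(0.97, [315, 282, 330, 316], 452), (0.59, [353, 282, 369, 321], 471), (0.15, [441, 231, 489, 312], 1502)]
thin1 a [(0.98, [293, 229, 319, 251], 435), (0.89, [263, 210, 292, 229], 457), (0.67, [308, 202, 332, 232], 381), (0.6, [288, 172, 308, 203], 363)]
thin1 b [(0.8, [236, 285, 268, 303], 349), (0.69, [287, 270, 295, 308], 297), (0.61, [266, 321, 287, 358], 352)]
lump1 a [(0.83, [419, 183, 442, 199], 252), (0.65, [377, 158, 401, 179], 219)]
lump1 b [(0.87, [172, 161, 187, 190], 406), (0.84, [154, 216, 180, 245], 440), (0.51, [139, 158, 223, 310], 5240), (0.32, [351, 281, 367, 318], 506)]
comb a [(0.75, [355, 300, 408, 359], 1266)]
comb b [(0.42, [290, 205, 391, 251], 3933)]
tumbler a [(0.84, [399, 250, 424, 288], 866)]
tumbler b [(0.77, [253, 149, 282, 186], 835), (0.74, [314, 285, 328, 314], 413), (0.59, [291, 204, 392, 248], 3902)]
jar a [(0.93, [288, 374, 312, 407], 718), (0.3, [266, 244, 298, 275], 568)]
jar b [(0.93, [430, 190, 463, 222], 676), (0.61, [286, 203, 393, 248], 3914)]
```

```bash
cat >> fit.py <<'E'
def gc(p,mask):
    k=np.ones((3,3),np.uint8);M=mask.astype(np.uint8)
    g=np.full(M.shape,cv2.GC_BGD,np.uint8);g[cv2.dilate(M,k,iterations=8)>0]=cv2.GC_BGD
    g[cv2.dilate(M,k,iterations=3)>0]=cv2.GC_PR_BGD;g[M>0]=cv2.GC_PR_FGD;g[cv2.erode(M,k,iterations=2)>0]=cv2.GC_FGD
    v,u=np.nonzero(M);a,b,c,d=u.min()-25,v.min()-25,u.max()+25,v.max()+25
    a,b=max(a,0),max(b,0)
    im=cv2.cvtColor(p['frame'],cv2.COLOR_RGB2BGR)[b:d,a:c].copy();gg=g[b:d,a:c].copy()
    cv2.grabCut(im,gg,None,np.zeros((1,65)),np.zeros((1,65)),4,cv2.GC_INIT_WITH_MASK)
    o=np.zeros(M.shape,bool);o[b:d,a:c]=(gg==1)|(gg==3);return o
E
python3 - <<'E'
from fit import *;import pickle
a,b,D=pickle.load(open('d0.pkl','rb'))
def run(name,ma,mb,dim,z0,yaws):
    c=back(b,cen(mb),z0+dim[2]*.7)
    for nm,va,vb in(('net',ma,mb),('gc',gc(a,ma),gc(b,mb))):
        f,q=fitbox([(a,va),(b,vb)],dim,z0,[[c[0],c[1],y] for y in yaws])
        fs=[fitbox([v],dim,z0,[q])[1].round(4).tolist() for v in((a,va),(b,vb))]
        print(name,nm,round(f,3),q.round(4).tolist(),fs)
g=lambda n,k,i:m(D[n,k][i]['region'])
run('tin',g('tin','a',0),g('tin','b',0),(.14,.068,.055),.004,[-20,0,20])
run('stand',g('stand','a',0),g('stand','b',0),(.092,.238,.034),0,[-10,0,10])
run('barA',g('thick1','a',0),g('thick1','b',1),(.08,.028,.064),0,[-15,0,15])
run('barB',g('thick1','a',1),g('thick1','b',0),(.08,.028,.064),0,[-15,0,15])
run('barC',g('thin1','a',0),g('thin1','b',1),(.08,.018,.064),0,[-15,0,15])
# mark by colour
f=b['frame'].astype(int);print('mark',f[285,176],f[285,140])
h=f[235:325,140:215].sum(2);M=np.zeros((480,640),np.uint8);M[235:325,140:215]=(abs(h-f[285,176].sum())<45)
n,l,s,cc=cv2.connectedComponentsWithStats(M);i=l[285,176];M=(l==i)
print(s[i]);cn=cv2.findContours(M.astype(np.uint8),0,2)[0][0];ap=cv2.approxPolyDP(cn,4,True)[:,0];print([(p.tolist(),back(b,p,0)[:2].round(4).tolist()) for p in ap])
cr=cv2.resize(b['frame'][145:325,130:240],None,fx=3.3,fy=3.3,interpolation=2)
cr2=cv2.resize(a['frame'][145:245,330:455],None,fx=3.3*1.35,fy=3.3*1.35,interpolation=2)
H=max(cr.shape[0],cr2.shape[0]);W=cr.shape[1]+cr2.shape[1];o=np.zeros((H,W,3),np.uint8);o[:cr.shape[0],:cr.shape[1]]=cr;o[:cr2.shape[0],cr.shape[1]:]=cr2
print(o.shape);o=o[:600,:];o=cv2.resize(o,None,fx=min(1,800/W),fy=min(1,800/W));cv2.imwrite('pics/rack.png',o[:,:,::-1]);print(min(1,800/W))
E
```

```text
tin net -0.927 [0.5196, -0.4182, -9.3197] [[0.5196, -0.4182, -9.3197], [0.5198, -0.4181, -9.3829]]
tin gc -0.917 [0.5202, -0.4188, -10.534] [[0.5207, -0.4184, -10.5634], [0.5207, -0.4193, -10.2984]]
stand net -0.942 [0.6192, -0.1005, -0.0186] [[0.6186, -0.1007, -0.0534], [0.6196, -0.0997, -0.0881]]
stand gc -0.941 [0.6205, -0.0992, 0.3868] [[0.6214, -0.0983, 0.98], [0.6199, -0.0997, -0.1148]]
barA net -0.856 [0.4361, -0.1434, -5.2247] [[0.436, -0.1446, -6.5885], [0.4353, -0.1428, -1.1213]]
barA gc -0.859 [0.4353, -0.143, -1.3601] [[0.4348, -0.1439, -4.9412], [0.4353, -0.143, -1.3601]]
barB net -0.881 [0.4408, -0.0577, -6.673] [[0.4393, -0.0574, -9.8725], [0.4408, -0.0577, -6.673]]
barB gc -0.788 [0.4413, -0.0538, -8.5424] [[0.4391, -0.053, -12.0503], [0.4486, -0.0577, -6.2391]]
barC net -0.782 [0.4662, 0.0174, 7.7503] [[0.4662, 0.0178, 7.684], [0.4662, 0.0174, 7.7503]]
barC gc -0.727 [0.4641, 0.0185, 0.3955] [[0.4641, 0.019, -1.0391], [0.4641, 0.0185, 0.3955]]
mark [105 103  99] [194 189 173]
[ 140  251   75   74 3081]
[([169, 252], [0.5619, 0.3129]), ([161, 294], [0.4601, 0.3266]), ([140, 301], [0.4437, 0.3755]), ([140, 324], [0.3896, 0.372]), ([178, 324], [0.3891, 0.2825]), ([179, 312], [0.4172, 0.2816]), ([180, 324], [0.389, 0.2778]), ([212, 324], [0.3886, 0.2025]), ([214, 273], [0.5098, 0.2021]), ([191, 282], [0.4884, 0.2564]), ([194, 255], [0.5541, 0.2521])]
(594, 920, 3)
0.8695652173913043
```

View pics/rack.png

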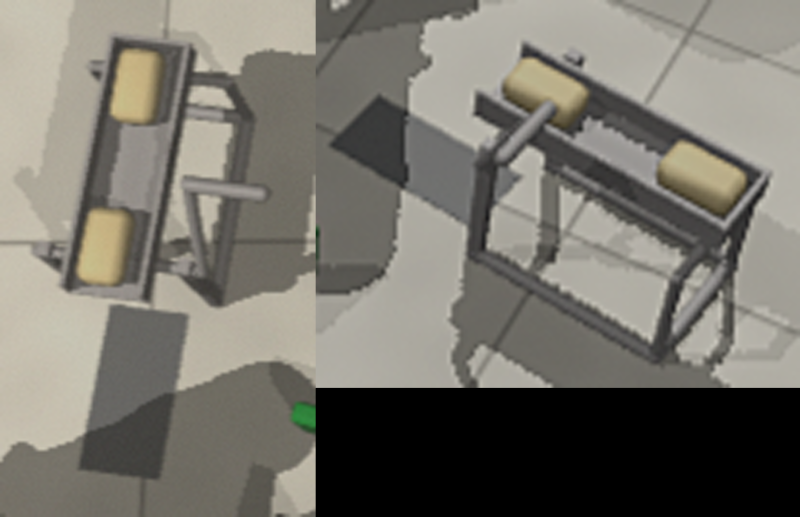

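The crop shows the mark as the quadrilateral at px (169,252), (195,255), (185,311), (158,308). The lever bar runs from (195,209) to (223,212) in the top view, and both lumps are inside the tray.

Run:
```python
from fit import *;import pickle
a,b,D=pickle.load(open('d0.pkl','rb'))
P=lambda c:(130+c[0]/2.87,145+c[1]/2.87)
mk=[back(b,P(c),0)[:2] for c in((111,307),(188,316),(159,477),(79,467))]
print(np.round(mk,4))
ax=lambda d:np.degrees(np.arctan2(d[1],d[0]))
print('yaws',ax(mk[0]-mk[3]),ax(mk[1]-mk[2]),ax(mk[3]-mk[2])-90)
lev=[back(b,P(c),.209)[:2] for c in((187,186),(267,193))];print('lever',np.round(lev,4),np.linalg.norm(lev[0]-lev[1]),ax(lev[0]-lev[1])-90)
tr=[back(b,P(c),.15)[:2] for c in((63,290),(148,300),(195,45),(110,37))];print('tray',np.round(tr,4),ax(tr[3]-tr[0]),ax(tr[2]-tr[1]))
# predictions from mark
yaw=np.radians(np.mean([ax(mk[0]-mk[3]),ax(mk[1]-mk[2])]))
ux=np.array([np.cos(yaw),np.sin(yaw)]);uy=np.array([-ux[1],ux[0]])
spot=(mk[2]+mk[3])/2+.07*ux;org=spot+.135*ux
print('yaw',np.degrees(yaw),'spot',spot,'rack',org)
print('lip/back pred',org-.08*ux,org+.121*ux,'meas',(tr[0]+tr[1])/2,(tr[2]+tr[3])/2)
d=((lev[0]+lev[1])/2-org);print('lever in rack',d@ux,d@uy)
# mat: hull minus tin
g=lambda n,k,i:m(D[n,k][i]['region'])
def f(v):
    s=0
    for p,k in((a,'a'),(b,'b')):
        im=np.zeros((480,640),np.uint8);cv2.fillConvexPoly(im,cv2.convexHull(np.round(proj(p,box(.18,.11,.004,0,[v[0],v[1],v[2]*500]))*16).astype(np.int32)),1,shift=4)
        t=cv2.dilate(g('tin',k,0).astype(np.uint8),np.ones((3,3)))>0
        i=(im>0)&~t;M=g('mat',k,0)&~t;s-=(i&M).sum()/(i|M).sum()
    return s/2
for y in(-20,-8,0):
    x0=np.array([.515,-.4,y/500]);o=minimize(f,x0,method='Nelder-Mead',options=dict(initial_simplex=np.vstack([x0]+[x0+.015*e for e in np.eye(3)])));print('mat',o.fun,o.x[:2],o.x[2]*500)
for p in(a,b):
    for ang in(-10,-5,0,5,10):pass
o=np.hstack([cv2.resize(b['frame'][225:325,270:380],None,fx=3.6,fy=3.6,interpolation=2),cv2.resize(b['frame'][225:325,425:510],None,fx=3.6,fy=3.6,interpolation=2)])
cv2.imwrite('pics/bars.png',o[:,:,::-1]);print(o.shape)
```

```text
[[0.5619 0.3137]
 [0.5538 0.2484]
 [0.419  0.2665]
 [0.4276 0.3329]]
yaws -8.137099087635075 -7.638609277126937 -7.377357694208513
lever [[0.6093 0.2063]
 [0.6037 0.1481]] 0.058479259154761466 -5.525235794371369
tray [[0.5453 0.3096]
 [0.5372 0.2452]
 [0.7393 0.2185]
 [0.7464 0.285 ]] -6.957150915107684 -7.542241396178943
yaw -7.887854182381005 spot [0.49258958 0.29011942] rack [0.62631229 0.27159275]
lip/back pred [0.5470692  0.28257151] [0.74616746 0.25498737] meas [0.54122076 0.27739403] [0.74285978 0.25174006]
lever in rack -0.0066657055507548055 -0.09626379872361034
mat -0.901508438279284 [ 0.51388424 -0.40441103] -12.346787680336416
mat -0.9021422687173581 [ 0.51415488 -0.40556165] -11.647229761406118
mat -0.8954932110629954 [ 0.51469564 -0.40467985] -11.95169527234059
(360, 702, 3)
```

View pics/bars.png

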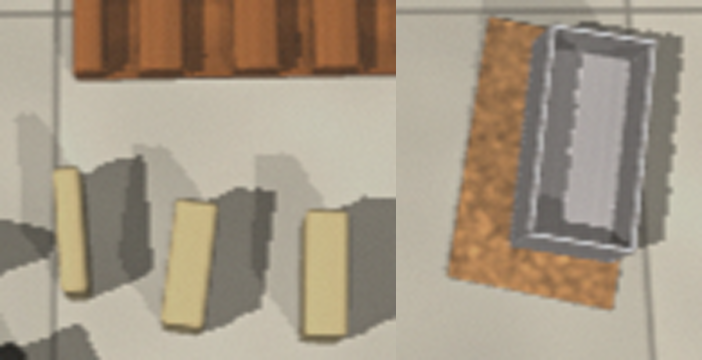

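The crop shows two thick bars at top px (322,299) and (360,301) and one thin bar at (290,289). The tin rim's corners are at crop (551,27), (656,41), (634,251) and (527,237). Slot gaps from the left run narrow, wide, narrow, which agrees with the stand at yaw 0.

```bash
python3 - <<'E'
from fit import *;import pickle
a,b,D=pickle.load(open('d0.pkl','rb'))
ax=lambda d:np.degrees(np.arctan2(d[1],d[0]))
def q(c,u0,z): # corners TL,TR,BR,BL
    w=[back(b,(u0+x/3.6,225+y/3.6),z)[:2] for x,y in c]
    return np.mean(w,0).round(4),'yawL/R',round(ax(w[0]-w[3]),1),round(ax(w[1]-w[2]),1),'len',np.linalg.norm((w[0]+w[1]-w[2]-w[3])/2).round(4),np.linalg.norm((w[1]+w[2]-w[0]-w[3])/2).round(4)
print('tin',q([(155,27),(260,41),(238,251),(131,237)],425,.059))
print('barC',q([(54,168),(78,168),(88,292),(64,297)],270,.064))
print('barB',q([(178,200),(216,203),(204,330),(163,325)],270,.064))
print('barA',q([(305,211),(348,211),(346,336),(302,338)],270,.064))
l=[back(b,(425+x/3.6,225+y/3.6),.004)[:2] for x,y in((94,17),(51,275),(217,308))];print('mat edge',np.round(l,4),ax(l[0]-l[1]),ax(l[1]-l[2])-90, (l[0]+l[2])/2)
for n in('jar','tumbler'):
  print(n,back(b,cen(m(D[n,'b'][0]['region'])),.05)[:2])
E
python3 -m creep '[[87.6,0.6,-1,0,0,0,5.1],[87.6,0.6,-1,0,0,0,5.1],[87.6,0.6,-1,0,0,0,5.1],[87.6,0.6,-1,0,0,0,0],[87.6,0.6,-1,0,0,0,0],[87.6,0.6,-1,0,0,0,0],[87.6,0.6,-1,0,0,0,0],[87.6,0.6,-1,0,0,0,0]]'
```

```text
tin (array([ 0.5192, -0.4193]), 'yawL/R', np.float64(-9.9), np.float64(-10.0), 'len', np.float64(0.138), np.float64(0.0677))
barC (array([0.4615, 0.0166]), 'yawL/R', np.float64(4.8), np.float64(4.9), 'len', np.float64(0.0804), np.float64(0.0152))
barB (array([ 0.4401, -0.0585]), 'yawL/R', np.float64(-7.1), np.float64(-5.9), 'len', np.float64(0.0797), np.float64(0.0249))
barA (array([ 0.4336, -0.1432]), 'yawL/R', np.float64(-2.4), np.float64(-2.3), 'len', np.float64(0.0791), np.float64(0.0273))
mat edge [[ 0.612  -0.3714]
 [ 0.4382 -0.3334]
 [ 0.416  -0.4407]] -12.344161431085425 -11.683730008410734 [ 0.51396949 -0.40607267]
jar [ 0.65989716 -0.35089211]
tumbler [0.76270269 0.0707446 ]
time_s: 2.07
tcp_pos: [0.4091, 0.4089, 0.2268]
eef_rot: [-180.0, -0.0, -10.0]
contact_force: [-1.3, 0.7, 0.6]
gripper_width: 0.0876
gripper_force: 0.0
```

```bash
python3 -m creep '[[87.6,0.55,-1,0,0,0,0],[87.6,0.55,-1,0,0,0,0],[87.6,0.55,-1,0,0,0,0],[87.6,0.55,-1,0,0,0,0],[87.6,0.55,-1,0,0,0,0],[87.6,0.55,-1,0,0,0,0],[87.6,0.55,-1,0,0,0,0],[87.6,0.55,-1,0,0,0,0]]' | grep tcp
python3 -m creep '[[87.6,0,-1,0,0,0,0],[87.6,0,-1,0,0,0,0],[87.6,0,-1,0,0,0,0],[87.6,0,-1,0,0,0,0],[87.6,0,-1,0,0,0,0],[87.6,0,-1,0,0,0,0],[87.6,0,-1,0,0,0,0],[87.6,0,-1,0,0,0,0]]'| grep tcp
python3 -m creep '[[87.6,0,-1,0,0,0,0],[87.6,0,-1,0,0,0,0],[87.6,0,-1,0,0,0,0],[87.6,0,-1,0,0,0,0],[87.6,0,-1,0,0,0,0],[87.6,0,-1,0,0,0,0],[87.6,0,-1,0,0,0,0],[87.6,0,-1,0,0,0,0]]'| grep tcp
python3 -m creep '[[87.6,0,-1,0,0,0,0],[87.6,0,-1,0,0,0,0],[87.6,0,-1,0,0,0,0],[87.6,0,-1,0,0,0,0],[87.6,0,-1,0,0,0,0],[87.6,0,-1,0,0,0,0],[87.6,0,-1,0,0,0,0],[87.6,0,-1,0,0,0,0]]'| grep tcp
python3 -m creep '[[87.6,0,-1,-0.5,0,0,0],[87.6,0,0,-1,0,0,0],[87.6,0,0,-1,0,0,0],[87.6,0,0,0,0,0,0]]'
```

```text
tcp_pos: [0.5191, 0.2089, 0.2268]
tcp_pos: [0.5185, 0.009, 0.2268]
tcp_pos: [0.5185, -0.1911, 0.2268]
tcp_pos: [0.5185, -0.3911, 0.2266]
time_s: 5.07
tcp_pos: [0.5158, -0.4137, 0.1585]
eef_rot: [-179.8, 0.4, -10.1]
contact_force: [-1.1, 0.6, -1.1]
gripper_width: 0.0875
gripper_force: 0.0
```

Run:
```python
from plant import *;from fit import *
for c in('scene','top'):
    p=capture(c);print(c,[(round(x['conf'],2),np.round(x['bbox']).tolist()) for x in search_frame(p,'tin')[:2]])
print(r.get_state()['tcp_pos'],r.get_state()['eef_rot'])
```

```text
scene [(0.89, [206.0, 359.0, 261.0, 418.0])]
top [(0.98, [459.0, 262.0, 498.0, 300.0]), (0.23, [141.0, 156.0, 227.0, 310.0])]
[ 0.51959634 -0.4152371   0.16603612] [ 1.79930666e+02 -1.23793720e-01 -9.96623589e+00]
```

```bash
python3 -m creep '[[87.6,0,-0.13,-1,0,0,0],[87.6,0,0,-1,0,0,0],[87.6,0,0,-1,0,0,0],[87.6,0,0,-1,0,0,0],[87.6,0,0,-0.8,0,0,0],[87.6,0,0,-0.8,0,0,0],[87.6,0,0,0,0,0,0],[87.6,0,0,0,0,0,0]]'
python3 -m creep '[[60,0,0,0,0,0,0],[60,0,0,0,0,0,0],[60,0,0,0,0,0,0],[60,0,0,0,0,0,0],[60,0,0,0,0,0,0],[60,0,0,0,0,0,0]]' 20
```

```text
time_s: 5.93
tcp_pos: [0.5192, -0.4181, 0.025]
eef_rot: [180.0, -0.0, -10.0]
contact_force: [0.1, -0.3, 0.8]
gripper_width: 0.0876
gripper_force: 0.0
time_s: 6.43
tcp_pos: [0.5194, -0.4184, 0.0256]
eef_rot: [180.0, -0.1, -10.0]
contact_force: [-0.7, 1.7, 5.9]
gripper_width: 0.0678
gripper_force: 20.0
```

```bash
python3 -m creep '[[60,0,0,0.5,0,0,0],[60,0,0,0.9,0,0,0],[60,0,0,1,0,0,0],[60,0,0,1,0,0,0],[60,0,0,1,0,0,0],[60,0,0.5,0.6,0,0,0],[60,-0.1,1,0,0,0,1.1],[60,-0.1,1,0,0,0,1.1]]'
python3 -m creep '[[60,-0.1,1,0,0,0,0],[60,-0.1,1,0,0,0,0],[60,-0.1,1,0,0,0,0],[60,-0.1,1,0,0,0,0],[60,-0.1,1,0,0,0,0],[60,-0.1,1,0,0,0,0],[60,-0.1,1,0,0,0,0],[60,-0.1,1,0,0,0,0]]'|grep tcp
python3 -m creep '[[60,-0.1,1,0,0,0,0],[60,-0.1,1,0,0,0,0],[60,-0.1,1,0,0,0,0],[60,-0.1,1,0,0,0,0],[60,-0.1,1,0,0,0,0],[60,-0.1,1,0,0,0,0],[60,-0.1,1,0,0,0,0],[60,-0.1,1,0,0,0,0]]'|grep tcp
python3 -m creep '[[60,-0.1,1,0,0,0,0],[60,-0.1,1,0,0,0,0],[60,-0.1,1,0,0,0,0],[60,-0.1,1,0,0,0,0],[60,-0.1,1,0,0,0,0],[60,-0.1,1,0,0,0,0],[60,-0.1,0.6,0,0,0,0],[60,0,0.3,0,0,0,0]]'
python3 -m creep '[[60,0,0,0,0,0,0],[60,0,0,0,0,0,0],[60,0,0,0,0,0,0]]'
```

```text
time_s: 7.1
tcp_pos: [0.5136, -0.3551, 0.1505]
eef_rot: [180.0, -0.1, -7.9]
contact_force: [0.2, 0.7, -2.1]
gripper_width: 0.0679
gripper_force: 20.0
tcp_pos: [0.4927, -0.154, 0.1493]
tcp_pos: [0.4726, 0.0457, 0.1494]
time_s: 9.1
tcp_pos: [0.4552, 0.2187, 0.1493]
eef_rot: [-180.0, 0.0, -7.7]
contact_force: [0.8, 0.1, -1.4]
gripper_width: 0.0678
gripper_force: 20.0
time_s: 9.35
tcp_pos: [0.4558, 0.2161, 0.149]
eef_rot: [180.0, 0.0, -7.8]
contact_force: [-0.0, 0.4, -1.3]
gripper_width: 0.0679
gripper_force: 20.0
```

```bash
python3 -m creep '[[60,-0.15,0.9,0,0,0,0],[60,-0.1,1,0,0,0,0],[60,-0.1,0.9,0,0,0,0],[60,0,0.3,-0.5,0,0,0],[60,0,0,-1,0,0,0],[60,0,0,-1,0,0,0],[60,0,0,-1,0,0,0],[60,0,0,-0.9,0,0,0]]'|grep tcp
python3 -m creep '[[60,0,0,-0.4,0,0,0],[60,0,0,-0.2,0,0,0],[60,0,0,-0.06,0,0,0],[60,0,0,0,0,0,0],[60,0,0,0,0,0,0]]'
python3 - <<'E'
from look import *;from fit import *
a=snap('scene','s1');b=snap('top','t1')
o=np.hstack([cv2.resize(b['frame'][145:345,110:250],(420,600),interpolation=2),cv2.resize(a['frame'][120:300,300:414],(380,600),interpolation=2)])
cv2.imwrite('pics/c1.png',o[:,:,::-1])
E
```

```text
tcp_pos: [0.4474, 0.2932, 0.038]
time_s: 10.43
tcp_pos: [0.4481, 0.295, 0.0238]
eef_rot: [-179.9, -0.1, -7.8]
contact_force: [0.1, -1.1, -1.3]
gripper_width: 0.0677
gripper_force: 20.0
```

View pics/c1.png

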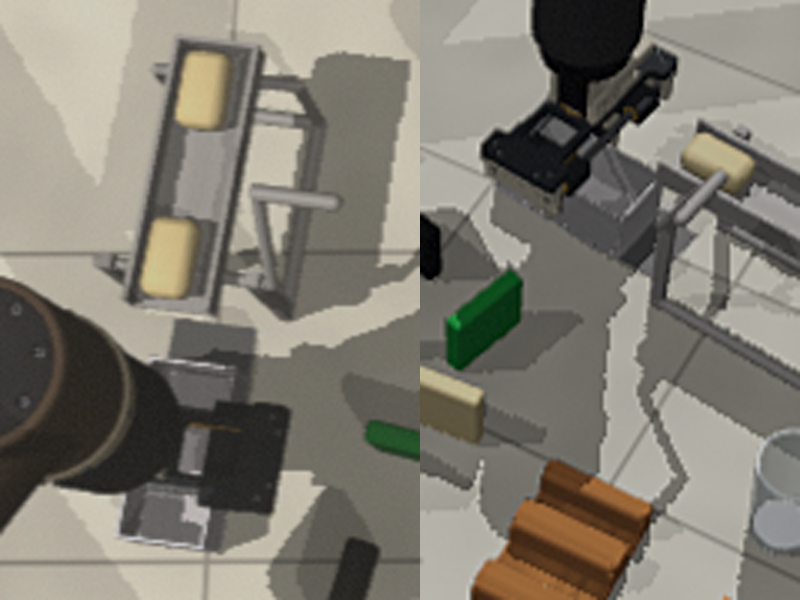

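The tin stands in front of the rack with its rear rim corners at crop (165,357) and (236,365). The mark's back part shows at crop (173..257, 322), a little to the right.

Run:
```python
from fit import *;import pickle
_,b,_=pickle.load(open('d0.pkl','rb'))
y=np.radians(-7.8);ux=np.array([np.cos(y),np.sin(y)]);uy=np.array([-ux[1],ux[0]]);s=np.array([.4926,.2901])
for n,c,z in(('rear L',(165,357),.055),('rear R',(236,365),.055),('frontL',(120,539),.055),('frontR',(206,550),.055),('markL',(172,330),0),('markR',(257,328),0),('trayL lip',(124,298),.15),('trayR lip',(215,314),.15),('trayL back',(178,39),.15),('trayR back',(263,45),.15)):
    w=back(b,(110+c[0]/3,145+c[1]/3),z)[:2]-s;print(n,(w@ux).round(4),(w@uy).round(4))
```

```text
rear L 0.0277 0.0195
rear R 0.0286 -0.0359
frontL -0.1133 0.0267
frontR -0.1129 -0.039
markL 0.0577 0.0346
markR 0.0682 -0.033
trayL lip 0.0531 0.0285
trayR lip 0.05 -0.0387
trayL back 0.2522 0.0271
trayR back 0.2557 -0.0366
```

```bash
python3 -m creep '[[60,0,0,-0.08,0,0,0],[60,0.2,-0.03,-0.03,0,0,0],[60,0.36,-0.05,0,0,0,0],[60,0.4,-0.05,0,0,0,0],[60,0.4,-0.05,0,0,0,0],[60,0.3,-0.04,0,0,0,0],[60,0.1,-0.02,0,0,0,0],[60,0,0,0,0,0,0]]'
python3 -m creep '[[87.6,0,0,0,0,0,0],[87.6,0,0,0,0,0,0],[87.6,0,0,0,0,0,0],[87.6,0,0,0,0,0,0],[87.6,0,0,0,0,0,0]]'
```

```text
time_s: 11.2
tcp_pos: [0.4928, 0.2893, 0.0214]
eef_rot: [-179.9, -0.1, -7.8]
contact_force: [-0.4, -1.4, 7.4]
gripper_width: 0.068
gripper_force: 20.0
time_s: 11.62
tcp_pos: [0.4913, 0.2884, 0.0198]
eef_rot: [180.0, 0.0, -7.8]
contact_force: [-0.4, 0.2, 0.6]
gripper_width: 0.0873
gripper_force: 0.0
```

```bash
python3 -m creep '[[87.6,0,0,0.5,0,0,0],[87.6,0,0,1,0,0,0],[87.6,0,0,1,0,0,0],[87.6,-0.2,0,1,0,0,0],[87.6,-0.2,0,1,0,0,0],[87.6,0,0,1,0,0,0],[87.6,0,0,1,0,0,0],[87.6,0,0,1,0,0,0]]'|grep tcp
python3 -m creep '[[40,0,0,1,0,0,-6.9],[40,0,0,1,0,0,-6.9],[40,0,0,1,0,0,-6.9],[40,0.2,0,0.6,0,0,-6.9],[40,0.2,0,0,0,0,-6.9],[40,0.6,-0.6,0,0,0,-6.9],[40,0.6,-0.6,0,0,0,-6.9],[40,0.6,-0.6,0,0,0,-6.9]]'|grep tcp
python3 -m creep '[[26,0.6,-0.6,0,0,0,-6.9],[26,0.6,-0.6,0,0,0,-6.9],[26,0.6,-0.6,0,0,0,-6.9],[26,0.6,-0.6,0,0,0,-6.9],[26,0.5,-0.2,0,0,0,-6.9],[26,0,0,0,0,0,0],[26,0,0,0,0,0,0]]'
python3 - <<'E'
from look import *;from fit import *
a=snap('scene','s2');b=snap('top','t2')
o=np.hstack([cv2.resize(b['frame'][145:345,110:250],(420,600),interpolation=2),cv2.resize(a['frame'][100:280,340:454],(380,600),interpolation=2)])
cv2.imwrite('pics/c2.png',o[:,:,::-1])
E
```

```text
tcp_pos: [0.481, 0.2883, 0.2086]
tcp_pos: [0.5366, 0.2431, 0.2973]
time_s: 13.53
tcp_pos: [0.6089, 0.178, 0.2965]
eef_rot: [179.9, -0.0, -97.5]
contact_force: [-0.3, -0.3, -0.2]
gripper_width: 0.0259
gripper_force: 0.0
```

View pics/c2.png

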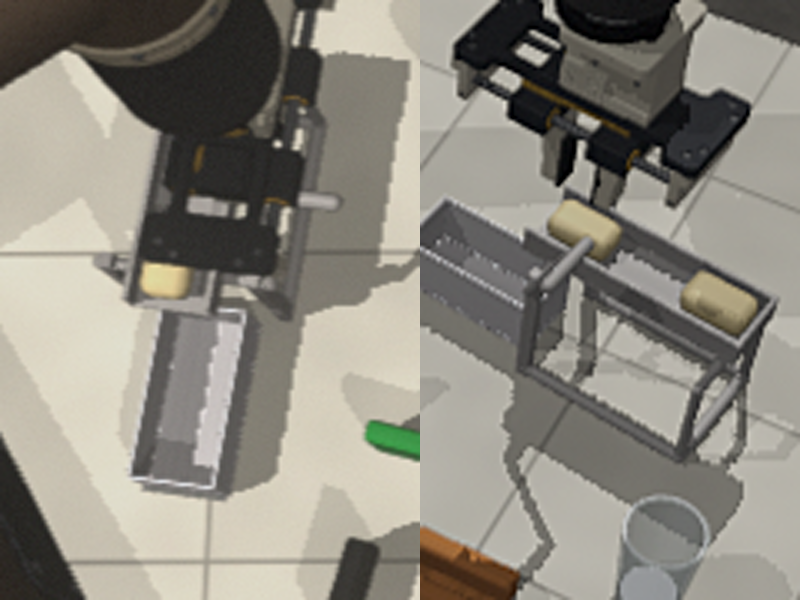

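The tin's rim runs from under the lip (crop 250,312) to the front (135,480), so it sits on the mark and the mark is covered. The lever bar is at scene crop (548,290)–(590,242), and the fingers are above it.

Run:
```python
from fit import *;import pickle
a,b,_=pickle.load(open('d0.pkl','rb'))
y=np.radians(-7.8);ux=np.array([np.cos(y),np.sin(y)]);uy=np.array([-ux[1],ux[0]])
A=[(340+(x-420)/3.333,100+v/3.333) for x,v in((548,290),(590,242))]
B=[(110+x/3,145+v/3) for x,v in((338,202),(252,190))]
print('a obs',A,'b obs',B)
# triangulate by least squares
for i in(0,1):
    f=lambda X:sum(((proj(p,X)[0]-q)**2).sum() for p,q in((a,A[i]),(b,B[i])))
    o=minimize(f,[.61,.18,.2],method='Nelder-Mead',options=dict(xatol=1e-6,fatol=1e-6));print(o.x.round(4),o.fun)
print('tcp proj',proj(a,[.6089,.178,.2965]),proj(b,[.6089,.178,.2965]))
```

```text
a obs [(378.4038403840384, 187.008700870087), (391.005100510051, 172.6072607260726)] b obs [(222.66666666666669, 212.33333333333331), (194.0, 208.33333333333334)]
[0.6046 0.1496 0.2072] 0.34964224381477416
[0.6127 0.2089 0.2091] 0.025593227184831504
tcp proj [[388.44319121 155.94714137]] [[199.93514518 197.85932506]]
```

```bash
python3 -m creep '[[26,0,0,-1,0,0,0],[26,0,0,-1,0,0,0],[26,0,0,-1,0,0,0],[26,0,0,-0.8,0,0,0],[26,0,0,-0.5,0,0,0],[26,0,0,0,0,0,0],[26,0,0,0,0,0,0]]'
python3 -m creep '[[26,-0.3,0.04,0,0,0,0],[26,-0.35,0.05,0.08,0,0,0],[26,-0.35,0.05,0.1,0,0,0],[26,-0.35,0.05,0.1,0,0,0],[26,-0.35,0.05,0.06,0,0,0],[26,-0.35,0.05,0.05,0,0,0],[26,-0.35,0.05,0,0,0,0]]'
python3 -m creep '[[26,-0.35,0.05,0,0,0,0],[26,-0.35,0.05,-0.05,0,0,0],[26,-0.35,0.05,-0.1,0,0,0],[26,-0.35,0.05,-0.1,0,0,0],[26,0,0,0,0,0,0],[26,0,0,0,0,0,0]]'
python3 - <<'E'
from look import *;from fit import *
a=snap('scene','s3');b=snap('top','t3')
o=np.hstack([cv2.resize(b['frame'][145:345,110:250],(420,600),interpolation=2),cv2.resize(a['frame'][100:280,340:454],(380,600),interpolation=2)])
cv2.imwrite('pics/c3.png',o[:,:,::-1])
E
```

```text
time_s: 14.22
tcp_pos: [0.6083, 0.1789, 0.1899]
eef_rot: [180.0, -0.0, -97.4]
contact_force: [0.3, 0.9, 1.2]
gripper_width: 0.026
gripper_force: 0.0
time_s: 14.8
tcp_pos: [0.5508, 0.1876, 0.2034]
eef_rot: [-179.6, 0.2, -97.4]
contact_force: [5.2, -1.1, 4.1]
gripper_width: 0.0264
gripper_force: 2.9
time_s: 15.3
tcp_pos: [0.5148, 0.1926, 0.1956]
eef_rot: [-179.8, 0.1, -97.4]
contact_force: [3.5, 0.0, 2.3]
gripper_width: 0.0262
gripper_force: 2.0
```

View pics/c3.png

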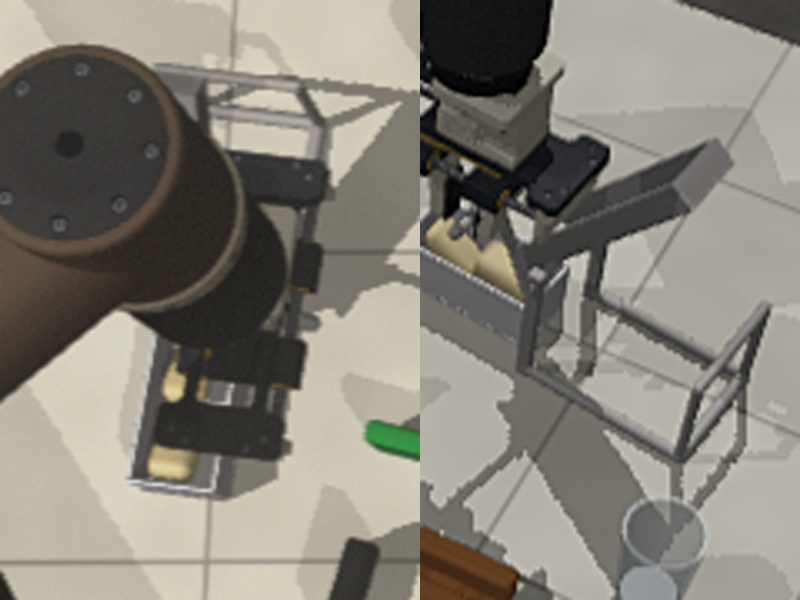

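Both lumps have reached the tin: one is at its front (crop 172,460), the other leans near the lip (185,380). I'll draw the last few millimetres, then return the lever slowly.

```bash
python3 -m creep '[[26,-0.2,0.03,-0.05,0,0,0],[26,0,0,0,0,0,0],[26,0,0,0,0,0,0],[26,0,0,0,0,0,0],[26,0,0,0,0,0,0],[26,0,0,0,0,0,0]]'
python3 -m creep '[[26,0.3,-0.04,0.1,0,0,0],[26,0.35,-0.05,0.1,0,0,0],[26,0.35,-0.05,0.1,0,0,0],[26,0.35,-0.05,0,0,0,0],[26,0.35,-0.05,0,0,0,0],[26,0.35,-0.05,-0.05,0,0,0],[26,0.35,-0.05,-0.06,0,0,0],[26,0.35,-0.05,-0.1,0,0,0]]' | grep -E 'tcp|contact'
python3 -m creep '[[26,0.35,-0.05,-0.1,0,0,0],[26,0.35,-0.05,-0.05,0,0,0],[26,0.3,-0.04,0,0,0,0],[26,0.2,-0.03,0,0,0,0],[26,0,0,0,0,0,0],[26,0,0,0,0,0,0],[26,0,0,0,0,0,0]]'
```

```text
time_s: 15.9
tcp_pos: [0.5095, 0.193, 0.1924]
eef_rot: [-180.0, 0.0, -97.5]
contact_force: [4.7, 0.3, 2.7]
gripper_width: 0.026
gripper_force: 2.4
tcp_pos: [0.5789, 0.1827, 0.1943]
contact_force: [4.8, 0.5, 3.5]
time_s: 17.15
tcp_pos: [0.607, 0.1786, 0.1905]
eef_rot: [180.0, -0.0, -97.5]
contact_force: [-0.6, -0.3, 0.3]
gripper_width: 0.026
gripper_force: 0.0
```

```bash
python3 -m creep '[[26,0,0,0.6,0,0,0],[26,0,0,1,0,0,0],[26,0,0,1,0,0,0],[26,0,0,1,0,0,0],[60,-0.4,0,0.6,0,0,6.9],[60,-0.5,0,0,0,0,6.9],[60,-0.5,0,0,0,0,6.9],[60,-0.5,0,0,0,0,6.9]]'|grep tcp
python3 -m creep '[[87.6,-0.5,-0.6,0,0,0,6.9],[87.6,-0.5,-0.6,0,0,0,6.9],[87.6,-0.5,-0.6,0,0,0,6.9],[87.6,-0.5,-0.6,0,0,0,6.9],[87.6,-0.5,-0.6,0,0,0,6.9],[87.6,0,0,0,0,0,6.9],[87.6,0,0,0,0,0,6.9],[87.6,0,0,0,0,0,6.9]]'|grep tcp
python3 -m creep '[[87.6,0,0,0,0,0,6.9],[87.6,0,0,0,0,0,0],[87.6,0,0,0,0,0,0]]'
python3 - <<'E'
from look import *;from fit import *
from plant import *
a=snap('scene','s4');b=snap('top','t4')
for p in(a,b):
  for n in('tin','lump1'):print(n,[(round(x['conf'],2),np.round(x['bbox']).tolist()) for x in search_frame(p,n)[:3]])
o=np.hstack([cv2.resize(b['frame'][145:345,110:250],(420,600),interpolation=2),cv2.resize(a['frame'][100:280,340:454],(380,600),interpolation=2)])
cv2.imwrite('pics/c4.png',o[:,:,::-1])
E
```

```text
tcp_pos: [0.559, 0.1787, 0.2962]
tcp_pos: [0.4968, 0.1034, 0.2962]
time_s: 18.73
tcp_pos: [0.4972, 0.1037, 0.2958]
eef_rot: [-180.0, -0.0, -8.0]
contact_force: [1.0, -0.3, 1.2]
gripper_width: 0.0875
gripper_force: 0.0
tin [(0.76, [333.0, 162.0, 384.0, 198.0]), (0.39, [267.0, 241.0, 296.0, 277.0])]
lump1 [(0.61, [360.0, 174.0, 372.0, 186.0]), (0.45, [344.0, 166.0, 360.0, 181.0])]
tin [(0.6, [156.0, 260.0, 195.0, 311.0])]
lump1 [(0.85, [165.0, 258.0, 181.0, 280.0]), (0.74, [161.0, 280.0, 180.0, 306.0])]
```

View pics/c4.png

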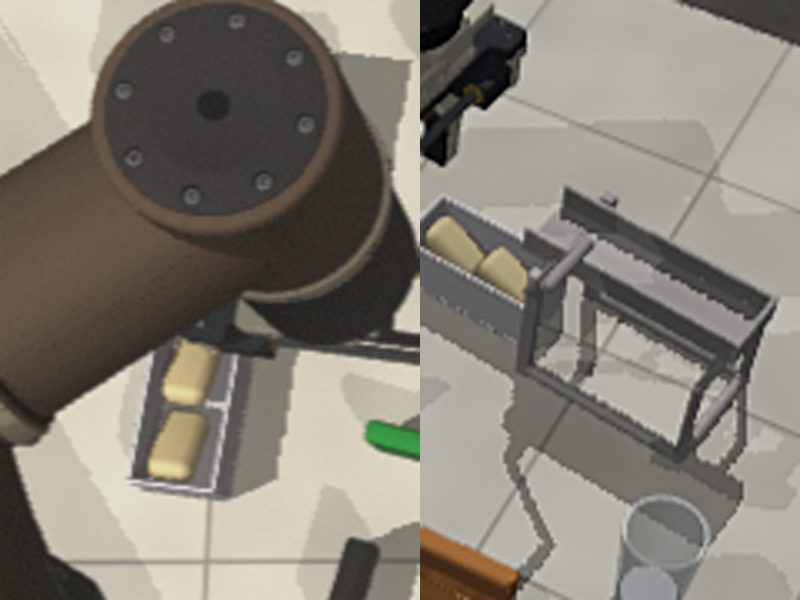

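The tray is level and empty. Both lumps lie in the tin (crop 190,372 and 178,445), and the tin is still on the mark.

```bash
python3 -m creep '[[87.6,-0.2,1,0,0,0,0],[87.6,-0.2,1,0,0,0,0],[87.6,-0.1,1,0,0,0,0],[87.6,0,1,0,0,0,0],[87.6,0,1,0,0,0,0],[87.6,0,1,0,0,0,0],[87.6,0,1,0,0,0,0],[87.6,0,0.4,-0.5,0,0,0]]'|grep tcp
python3 -m creep '[[87.6,0,0,-1,0,0,0],[87.6,0,0,-1,0,0,0],[87.6,0,0,-1,0,0,0],[87.6,0,0,-1,0,0,0],[87.6,0,0,-1,0,0,0],[87.6,0,0,-1,0,0,0],[87.6,0,0,0,0,0,0],[87.6,0,0,0,0,0,0]]'
```

```text
tcp_pos: [0.4861, 0.2919, 0.2848]
time_s: 20.37
tcp_pos: [0.4848, 0.2881, 0.1323]
eef_rot: [179.8, 0.1, -7.8]
contact_force: [0.5, 0.1, 0.4]
gripper_width: 0.0875
gripper_force: 0.0
```

```bash
python3 -m creep '[[87.6,0,0,-1,0,0,0],[87.6,0,0,-1,0,0,0],[87.6,0,0,-1,0,0,0],[87.6,0,0,-0.8,0,0,0],[87.6,0,0,-0.6,0,0,0],[87.6,0,0,0,0,0,0],[87.6,0,0,0,0,0,0]]'
python3 -m creep '[[58,0,0,0,0,0,0],[58,0,0,0,0,0,0],[58,0,0,0,0,0,0],[58,0,0,0,0,0,0],[58,0,0,0,0,0,0],[58,0,0,0,0,0,0]]' 30
```

```text
time_s: 20.95
tcp_pos: [0.4859, 0.2893, 0.0242]
eef_rot: [-180.0, -0.0, -7.8]
contact_force: [0.2, -0.2, 0.6]
gripper_width: 0.0875
gripper_force: 0.0
time_s: 21.45
tcp_pos: [0.4858, 0.2894, 0.0244]
eef_rot: [-179.9, -0.1, -7.8]
contact_force: [-1.8, -0.3, 7.6]
gripper_width: 0.0678
gripper_force: 30.0
```

```bash
python3 -m creep '[[58,-0.2,0.03,0,0,0,0],[58,-0.4,0.05,0,0,0,0],[58,-0.4,0.05,0,0,0,0],[58,-0.4,0.05,0,0,0,0],[58,-0.4,0.06,0,0,0,0],[58,0,0,0.4,0,0,0],[58,0,0,0.8,0,0,0],[58,0,0,1,0,0,0]]'
python3 -m creep '[[58,0,0,1,0,0,0],[58,0,0,1,0,0,0],[58,0,-0.3,0.8,0,0,0],[58,0.1,-0.7,0,0,0,-1.4],[58,0.1,-1,0,0,0,-1.4],[58,0.1,-1,0,0,0,-1.4],[58,0.1,-1,0,0,0,0],[58,0.1,-1,0,0,0,0]]'
python3 -m creep '[[58,0.1,-1,0,0,0,0],[58,0.1,-1,0,0,0,0],[58,0.1,-1,0,0,0,0],[58,0.1,-1,0,0,0,0],[58,0.1,-1,0,0,0,0],[58,0.1,-1,0,0,0,0],[58,0.1,-1,0,0,0,0],[58,0.1,-1,0,0,0,0]]'|grep tcp
python3 -m creep '[[58,0.1,-1,0,0,0,0],[58,0.1,-1,0,0,0,0],[58,0.1,-1,0,0,0,0],[58,0.1,-1,0,0,0,0],[58,0.1,-1,0,0,0,0],[58,0.1,-1,0,0,0,0],[58,0.1,-1,0,0,0,0],[58,0.1,-1,0,0,0,0]]'|grep tcp
python3 -m creep '[[58,0.1,-1,0,0,0,0],[58,0.1,-1,0,0,0,0],[58,0.1,-1,0,0,0,0],[58,0.1,-1,0,0,0,0],[58,0.1,-1,0,0,0,0],[58,0.1,-0.6,0,0,0,0],[58,0,0,0,0,0,0],[58,0,0,0,0,0,0]]'
```

```text
time_s: 22.12
tcp_pos: [0.4386, 0.2931, 0.0774]
eef_rot: [179.8, 0.2, -7.8]
contact_force: [0.6, 0.4, -2.9]
gripper_width: 0.0678
gripper_force: 30.0
time_s: 22.78
tcp_pos: [0.4518, 0.168, 0.1482]
eef_rot: [180.0, 0.1, -12.0]
contact_force: [0.2, -0.3, -3.8]
gripper_width: 0.0678
gripper_force: 30.0
tcp_pos: [0.4717, -0.0318, 0.1482]
tcp_pos: [0.4917, -0.2315, 0.1481]
time_s: 24.78
tcp_pos: [0.5068, -0.3706, 0.1474]
eef_rot: [-180.0, 0.1, -12.1]
contact_force: [0.9, 0.2, -3.4]
gripper_width: 0.0675
gripper_force: 30.0
```

```bash
python3 -m creep '[[58,0.03,-0.7,0,0,0,0],[58,0,-0.64,-0.4,0,0,0],[58,0,0,-1,0,0,0],[58,0,0,-1,0,0,0],[58,0,0,-1,0,0,0],[58,0,0,-0.8,0,0,0],[58,0,0,-0.3,0,0,0],[58,0,0,0,0,0,0]]'
python3 -m creep '[[58,0,0,0,0,0,0],[58,0,0,-0.16,0,0,0],[58,0,0,-0.1,0,0,0],[58,0,0,0,0,0,0],[58,0,0,0,0,0,0]]'
```

```text
time_s: 25.45
tcp_pos: [0.5067, -0.4028, 0.0329]
eef_rot: [-179.9, 0.3, -12.0]
contact_force: [-0.2, -0.4, -3.3]
gripper_width: 0.0678
gripper_force: 30.0
time_s: 25.87
tcp_pos: [0.5086, -0.4039, 0.0297]
eef_rot: [180.0, -0.0, -12.0]
contact_force: [-0.2, -0.6, -3.1]
gripper_width: 0.068
gripper_force: 30.0
```

```bash
python3 -m creep '[[58,0,0,-0.06,0,0,0],[58,0,0,-0.06,0,0,0],[58,0,0,0,0,0,0],[58,0,0,0,0,0,0]]'
python3 -m creep '[[70,0,0,0,0,0,0],[74,0,0,0,0,0,0],[80,0,0,0,0,0,0],[87.6,0,0,0,0,0,0],[87.6,0,0,0,0,0,0],[87.6,0,0,0,0,0,0]]'
python3 -m creep '[[87.6,0,0,0.6,0,0,0],[87.6,0,0,1,0,0,0],[87.6,0,0,1,0,0,0],[87.6,0,0,1,0,0,0],[87.6,0,0,1,0,0,0],[87.6,0,1,0.5,0,0,0],[87.6,-0.2,1,0,0,0,3],[87.6,-0.2,1,0,0,0,3]]'
python3 -m creep '[[87.6,-0.2,1,0,0,0,3],[87.6,-0.3,1,0,0,0,0],[87.6,-0.4,1,0,0,0,0],[87.6,-0.5,1,0,0,0,0],[87.6,-0.5,1,0,0,0,0],[87.6,-0.4,1,0,0,0,0],[87.6,0,0,0,0,0,0],[87.6,0,0,0,0,0,0]]'
python3 - <<'E'
from look import *;from fit import *
from plant import *
import pickle
a=snap('scene','s5');b=snap('top','t5')
D={}
for k,p in(('a',a),('b',b)):
  for n in('tin','lump1','thick1','thin1','stand'):
    D[n,k]=outline_of(p,n);print(k,n,[(round(x['conf'],2),np.round(x['bbox']).astype(int).tolist()) for x in D[n,k][:4]])
pickle.dump((a,b,D),open('d5.pkl','wb'))
c=b['frame']
o=np.hstack([cv2.resize(c[190:330,270:380],(420,535),interpolation=2),cv2.resize(c[190:330,420:515],(363,535),interpolation=2)])
cv2.imwrite('pics/c5.png',o[:,:,::-1])
E
```

```text
time_s: 26.2
tcp_pos: [0.5088, -0.4041, 0.0284]
eef_rot: [180.0, -0.1, -12.0]
contact_force: [-3.7, 3.8, 12.2]
gripper_width: 0.0679
gripper_force: 30.0
time_s: 26.7
tcp_pos: [0.5084, -0.4039, 0.0259]
eef_rot: [-180.0, 0.0, -12.0]
contact_force: [0.1, -0.4, 0.0]
gripper_width: 0.087
gripper_force: 0.0
time_s: 27.37
tcp_pos: [0.4987, -0.3284, 0.1545]
eef_rot: [180.0, -0.1, -5.9]
contact_force: [-0.7, 0.7, -0.6]
gripper_width: 0.0874
gripper_force: 0.0
time_s: 28.03
tcp_pos: [0.4408, -0.1779, 0.1541]
eef_rot: [-180.0, -0.1, -2.9]
contact_force: [1.1, -0.1, -0.2]
gripper_width: 0.0876
gripper_force: 0.0
a tin [(0.86, [199, 348, 262, 410]), (0.66, [293, 263, 369, 347])]
a lump1 [(0.72, [210, 355, 238, 382]), (0.63, [228, 376, 256, 400])]
a thick1 [(0.86, [270, 240, 297, 277]), (0.67, [250, 264, 280, 295])]
a thin1 [(0.83, [291, 228, 320, 251]), (0.66, [287, 175, 306, 203]), (0.59, [308, 201, 332, 234]), (0.58, [270, 211, 291, 230])]
a stand [(0.64, [293, 259, 368, 348])]
b tin [(0.92, [453, 236, 492, 300]), (0.3, [456, 270, 471, 294])]
b lump1 [(0.89, [457, 269, 472, 294]), (0.86, [463, 244, 480, 272]), (0.44, [315, 293, 327, 316])]
b thick1 [(0.54, [315, 297, 327, 315]), (0.52, [354, 300, 368, 318])]
b thin1 [(0.68, [218, 325, 232, 361])]
b stand [(0.84, [286, 202, 394, 230])]
```

View pics/c5.png

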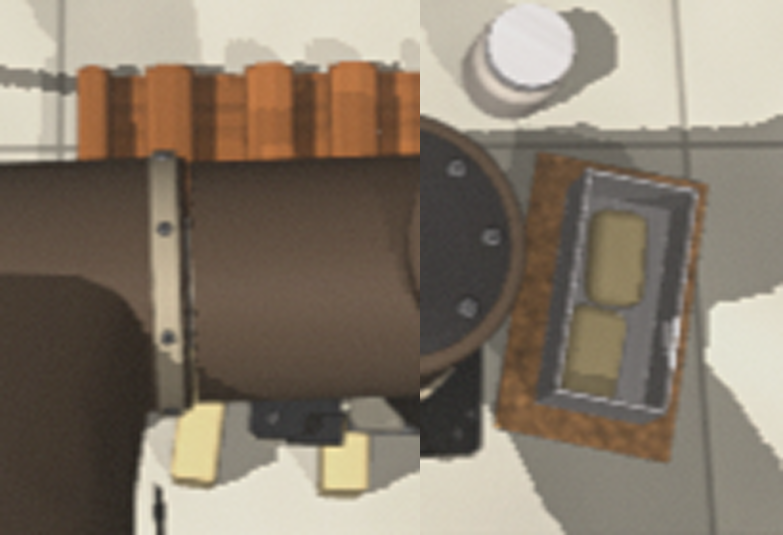

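The tin is on its mat with both lumps inside (crop 617,257 and 597,345). The rim corners are (588,168), (700,190), (666,413) and (560,393), and I'll check how square it is.

Run:
```python
from fit import *;import pickle
a,b,D=pickle.load(open('d5.pkl','rb'))
ax=lambda d:np.degrees(np.arctan2(d[1],d[0]))
def q(c,z):
    w=[back(b,(420+(x-420)/3.82,190+y/3.82),z)[:2] for x,y in c]
    return np.mean(w,0).round(4),round(ax(w[0]-w[3]),1),round(ax(w[1]-w[2]),1)
print('tin',q([(588,168),(700,190),(666,413),(560,393)],.059))
print('mat',q([(538,153),(708,183),(668,460),(498,430)],.004))
g=lambda n,k,i:m(D[n,k][i]['region'])
v=[(a,g('tin','a',0)),(b,g('tin','b',0))]
print(fitbox(v,(.14,.068,.055),.004,[[.514,-.405,-12]]))
for x in v:print(fitbox([x],(.14,.068,.055),.004,[[.514,-.405,-12]]))
def inn(n,k,i,dim,z,q0):
    return fitbox([(a,g(n,'a',k))],dim,z,[q0])[1].round(4)
print('scene-only A',inn('thick1',1,0,(.08,.028,.064),0,[.4345,-.1432,-2.5]),'B',inn('thick1',0,0,(.08,.028,.064),0,[.44,-.0585,-6.5]),'C',inn('thin1',0,0,(.08,.018,.064),0,[.462,.017,5]))
```

```text
tin (array([ 0.5133, -0.4077]), np.float64(-10.4), np.float64(-12.5))
mat (array([ 0.5134, -0.4061]), np.float64(-11.1), np.float64(-12.1))
(np.float64(-0.6169772812930376), array([  0.51460548,  -0.4053473 , -11.76882042]))
(np.float64(-0.6421568627450981), array([  0.51482528,  -0.40519665, -11.94324386]))
(np.float64(-0.5915929203539823), array([  0.51218211,  -0.40506578, -11.71330389]))
scene-only A [ 0.4332 -0.1417 -5.2872] B [  0.4407  -0.0567 -16.7856] C [0.4592 0.0206 1.7669]
```

```bash
python3 - <<'E'
from fit import *;import pickle
a,b,D=pickle.load(open('d0.pkl','rb'))
f=b['frame'].astype(int);M=((f[...,0]-f[...,2])>35);M[:195]=0;M[255:]=0;M[:,:280]=0;M[:,400:]=0
n,l,s,c=cv2.connectedComponentsWithStats(M.astype(np.uint8));i=1+s[1:,4].argmax();print(s[i])
v,u=np.nonzero(l==i);rect=cv2.boxPoints(cv2.minAreaRect(np.c_[u,v].astype(np.float32)));print(rect)
print([back(b,p,.034)[:2].round(4).tolist() for p in rect])
# left/right edges per row
for r0 in range(210,244,4):
    uu=u[v==r0];print(r0,uu.min(),uu.max(),back(b,(uu.min()-.5,r0),.034)[1].round(4),back(b,(uu.max()+.5,r0),.034)[1].round(4))
E
python3 -m creep '[[50,-0.14,0.7,0,0,0,0.4],[50,-0.13,0.7,0,0,0,0],[50,0,0,-1,0,0,0],[50,0,0,-1,0,0,0],[50,0,0,-1,0,0,0],[50,0,0,-1,0,0,0],[50,0,0,-0.96,0,0,0],[50,0,0,0,0,0,0]]'
```

```text
[ 290  205  101   42 3833]
[[289.47696 206.29086]
 [389.49924 204.93921]
 [390.04642 245.43182]
 [290.02414 246.78348]]
[[0.6651, 0.0201], [0.667, -0.2201], [0.5676, -0.2181], [0.5659, 0.0182]]
210 290 388 0.02 -0.2173
214 290 388 0.0199 -0.2169
218 290 388 0.0199 -0.2166
222 290 388 0.0198 -0.2163
226 290 389 0.0197 -0.2184
230 290 389 0.0197 -0.2181
234 290 389 0.0196 -0.2177
238 290 389 0.0195 -0.2174
242 290 390 0.0195 -0.2195
time_s: 29.3
tcp_pos: [0.4312, -0.1439, 0.026]
eef_rot: [180.0, 0.4, -2.7]
contact_force: [-0.9, -0.0, -0.4]
gripper_width: 0.0505
gripper_force: 0.0
```

```bash
python3 -m creep '[[20,0,0,0,0,0,0],[20,0,0,0,0,0,0],[20,0,0,0,0,0,0],[20,0,0,0,0,0,0],[20,0,0,0,0,0,0],[20,0,0,0,0,0,0],[20,0,0,0,0,0,0]]' 15
python3 -m creep '[[20,0,0,0.5,0,0,0],[20,0,0,1,0,0,0],[20,0,0,1,0,0,0],[20,0,0,1,0,0,0],[20,0.5,0,0,0,0,1],[20,1,0,0,0,0,1],[20,1,0,0,0,0,1],[20,1,-0.3,0,0,0,0]]'
python3 -m creep '[[20,1,-0.5,0,0,0,0],[20,1,-0.5,0,0,0,0],[20,1,-0.3,0,0,0,0],[20,0.6,0,0,0,0,0],[20,0.2,0,0,0,0,0],[20,0,0,0,0,0,0],[20,0,0,0,0,0,0],[20,0,0,0,0,0,0]]'
```

```text
time_s: 29.88
tcp_pos: [0.4352, -0.1438, 0.0309]
eef_rot: [-180.0, -0.2, -2.6]
contact_force: [-1.4, 1.7, 7.6]
gripper_width: 0.028
gripper_force: 15.0
time_s: 30.55
tcp_pos: [0.5229, -0.1507, 0.1178]
eef_rot: [-180.0, -0.1, 0.5]
contact_force: [0.8, 0.0, -1.7]
gripper_width: 0.0282
gripper_force: 15.0
time_s: 31.22
tcp_pos: [0.6156, -0.1836, 0.1171]
eef_rot: [-180.0, 0.0, 0.4]
contact_force: [0.5, -0.4, -1.1]
gripper_width: 0.028
gripper_force: 15.0
```

```bash
python3 -m creep '[[20,0.2,-0.12,0,0,0,0],[20,0,0,-0.5,0,0,0],[20,0,0,-0.8,0,0,0],[20,0,0,-0.6,0,0,0],[20,0,0,0,0,0,0],[20,0,0,0,0,0,0]]'
python3 - <<'E'
from look import *
a=snap('scene','s6');b=snap('top','t6')
import numpy as np
o=np.hstack([cv2.resize(a['frame'][230:360,270:390],(480,520),interpolation=2),cv2.resize(b['frame'][190:260,280:400],(320,187),interpolation=2,dst=None) if 0 else cv2.resize(b['frame'][190:294,330:394],(320,520),interpolation=2)])
cv2.imwrite('pics/c6.png',o[:,:,::-1])
E
```

```text
time_s: 31.72
tcp_pos: [0.6211, -0.1869, 0.0694]
eef_rot: [180.0, 0.1, 0.4]
contact_force: [1.1, -0.8, -0.9]
gripper_width: 0.0284
gripper_force: 15.0
```

View pics/c6.png

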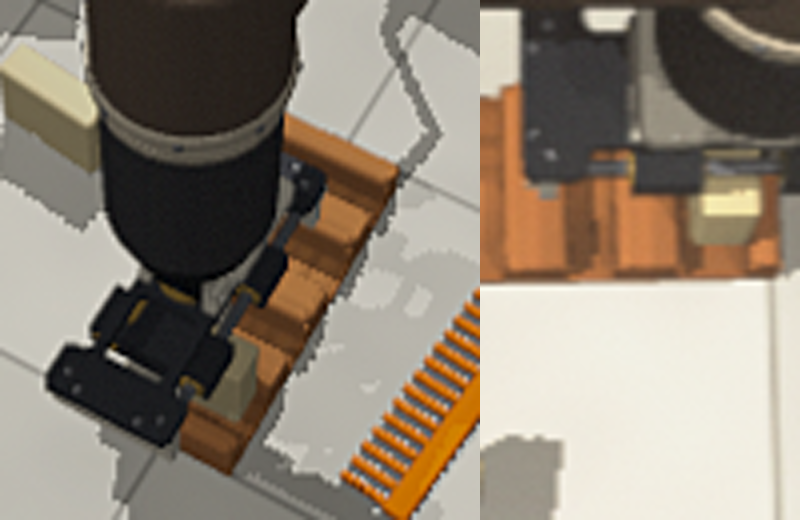

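The bar hangs over the end slot, at scene crop (235,380) and between the blocks in the top view at (725,215). I'll lower it gently.

```bash
python3 -m creep '[[20,0,0,-0.2,0,0,0],[20,0,0,-0.2,0,0,0],[20,0,0,-0.2,0,0,0],[20,0,0,0,0,0,0]]'|grep -E 'tcp|cont'
python3 -m creep '[[20,0,0,-0.2,0,0,0],[20,0,0,-0.2,0,0,0],[20,0,0,-0.1,0,0,0],[20,0,0,0,0,0,0]]'
```

```text
tcp_pos: [0.6209, -0.1867, 0.0535]
contact_force: [0.0, 0.1, -1.5]
time_s: 32.48
tcp_pos: [0.621, -0.1868, 0.0411]
eef_rot: [-180.0, 0.1, 0.4]
contact_force: [-0.5, 0.6, -0.9]
gripper_width: 0.028
gripper_force: 15.0
```

```bash
python3 -m creep '[[20,0,0,-0.1,0,0,0],[20,0,0,0,0,0,0],[36,0,0,0,0,0,0],[40,0,0,0,0,0,0],[40,0,0,0,0,0,0]]'
python3 -m creep '[[40,0,0,0.4,0,0,0],[40,0,0,1,0,0,0],[40,0,0,1,0,0,0],[50,0,0,1,0,0,0],[50,0,0,1,0,0,0],[50,-0.9,0.6,0,0,0,-2.3],[50,-0.9,0.6,0,0,0,-2.3],[50,-0.9,0.6,0,0,0,-2.3]]'|grep tcp
python3 -m creep '[[50,-0.9,0.7,0,0,0,0],[50,-0.9,0.7,0,0,0,0],[50,-0.9,0.7,0,0,0,0],[50,-0.9,0.7,0,0,0,0],[50,-0.9,0.5,0,0,0,0],[50,0,0,0,0,0,0],[50,0,0,0,0,0,0]]'
python3 - <<'E'
from look import *
import numpy as np
a=snap('scene','s7')
cv2.imwrite('pics/c7.png',cv2.resize(a['frame'][160:420,190:420],(530,600),interpolation=2)[:,:,::-1])
E
```

```text
time_s: 32.9
tcp_pos: [0.6219, -0.1869, 0.04]
eef_rot: [180.0, -0.0, 0.4]
contact_force: [-0.3, 0.1, -0.3]
gripper_width: 0.0386
gripper_force: 0.0
tcp_pos: [0.5536, -0.1416, 0.1508]
time_s: 34.15
tcp_pos: [0.4413, -0.0587, 0.151]
eef_rot: [-179.9, -0.1, -6.4]
contact_force: [0.8, -0.6, 0.5]
gripper_width: 0.0495
gripper_force: 0.0
```

View pics/c7.png

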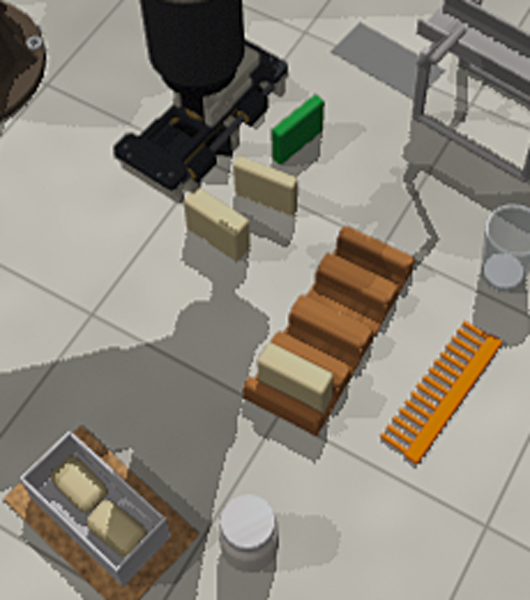

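Bar A stands in the end wide slot (crop 295,375). The tin still holds both lumps. The gripper is above bar B.

```bash
python3 -m creep '[[50,0,0,-0.8,0,0,0],[50,0,0,-1,0,0,0],[50,0,0,-1,0,0,0],[50,0,0,-1,0,0,0],[50,0,0,-0.8,0,0,0],[50,0,0,-0.2,0,0,0],[50,0,0,0,0,0,0],[50,0,0,0,0,0,0]]'|grep -E 'tcp|cont'
python3 -m creep '[[20,0,0,0,0,0,0],[20,0,0,0,0,0,0],[20,0,0,0,0,0,0],[20,0,0,0,0,0,0],[20,0,0,0,0,0,0],[20,0,0,0,0,0,0],[20,0,0,0,0,0,0]]' 15
python3 -m creep '[[20,0,0,0.5,0,0,0],[20,0,0,1,0,0,0],[20,0,0,1,0,0,0],[20,0,0,1,0,0,0],[20,0.8,0,0,0,0,3.4],[20,0.9,0,0,0,0,3.4],[20,0.9,0,0,0,0,0],[20,0.9,-0.2,0,0,0,0]]'|grep -E 'tcp|cont'
python3 -m creep '[[20,0.9,-0.2,0,0,0,0],[20,0.9,0,0,0,0,0],[20,0.9,0,0,0,0,0],[20,0.6,0,0,0,0,0],[20,0.2,0,0,0,0,0],[20,0,0,0,0,0,0],[20,0,0,0,0,0,0],[20,0,0,0,0,0,0]]'
```

```text
tcp_pos: [0.4424, -0.0595, 0.03]
contact_force: [-0.5, -0.6, 0.6]
time_s: 35.45
tcp_pos: [0.4422, -0.0591, 0.0303]
eef_rot: [-180.0, -0.1, -6.5]
contact_force: [-1.5, 1.7, 7.6]
gripper_width: 0.0279
gripper_force: 15.0
tcp_pos: [0.5299, -0.0639, 0.1174]
contact_force: [-0.0, 0.2, -0.5]
time_s: 36.78
tcp_pos: [0.6154, -0.0694, 0.1169]
eef_rot: [-180.0, 0.0, 0.3]
contact_force: [0.1, -0.3, -1.5]
gripper_width: 0.028
gripper_force: 15.0
```

```bash
python3 -m creep '[[20,0.22,-0.05,-0.3,0,0,0],[20,0,0,-0.8,0,0,0],[20,0,0,-0.7,0,0,0],[20,0,0,0,0,0,0],[20,0,0,-0.2,0,0,0],[20,0,0,-0.2,0,0,0],[20,0,0,-0.2,0,0,0],[20,0,0,0,0,0,0]]'|grep -E 'tcp|cont'
python3 -m creep '[[20,0,0,-0.2,0,0,0],[20,0,0,-0.2,0,0,0],[20,0,0,-0.2,0,0,0],[20,0,0,0,0,0,0],[20,0,0,0,0,0,0]]'
```

```text
tcp_pos: [0.6219, -0.0706, 0.0566]
contact_force: [-0.9, -0.1, -1.7]
time_s: 37.87
tcp_pos: [0.6218, -0.0706, 0.0416]
eef_rot: [180.0, 0.1, 0.3]
contact_force: [-0.6, 0.2, -0.7]
gripper_width: 0.0278
gripper_force: 15.0
```

```bash
python3 -m creep '[[20,0,0,-0.12,0,0,0],[20,0,0,0,0,0,0],[36,0,0,0,0,0,0],[40,0,0,0,0,0,0],[40,0,0,0,0,0,0]]'
python3 -m creep '[[40,0,0,0.4,0,0,0],[40,0,0,1,0,0,0],[40,0,0,1,0,0,0],[44,0,0,1,0,0,0],[44,0,0,1,0,0,0],[44,-0.8,0.44,0,0,0,2.1],[44,-0.8,0.44,0,0,0,2.1],[44,-0.8,0.44,0,0,0,0]]'|grep tcp
python3 -m creep '[[44,-0.8,0.44,0,0,0,0],[44,-0.8,0.44,0,0,0,0],[44,-0.8,0.44,0,0,0,0],[44,-0.8,0.44,0,0,0,0],[44,-0.8,0.44,0,0,0,0],[44,0,0,0,0,0,0],[44,0,0,0,0,0,0]]'
python3 - <<'E'
from look import *;from fit import *
from plant import *
a=snap('scene','s8')
o=outline_of(a,'thin1');print([(x['conf'],np.round(x['bbox'])) for x in o])
print(fitbox([(a,m(o[0]['region']))],(.08,.018,.064),0,[[.462,.0175,5]]))
cv2.imwrite('pics/c8.png',cv2.resize(a['frame'][190:350,240:390],(560,597),interpolation=2)[:,:,::-1])
E
```

```text
time_s: 38.28
tcp_pos: [0.6224, -0.0705, 0.0394]
eef_rot: [-180.0, -0.0, 0.3]
contact_force: [-0.0, -0.6, 0.3]
gripper_width: 0.0384
gripper_force: 0.0
tcp_pos: [0.5617, -0.0374, 0.1504]
time_s: 39.53
tcp_pos: [0.4619, 0.018, 0.1504]
eef_rot: [-180.0, -0.1, 4.6]
contact_force: [0.7, 0.2, 0.3]
gripper_width: 0.044
gripper_force: 0.0
[(0.96, array([292., 229., 318., 252.])), (0.64, array([308., 200., 330., 232.])), (0.62, array([289., 176., 289., 187.])), (0.52, array([264., 211., 291., 230.]))]
(np.float64(-0.8482632541133455), array([ 0.46270505,  0.02109043, -0.01155975]))
```

View pics/c8.png

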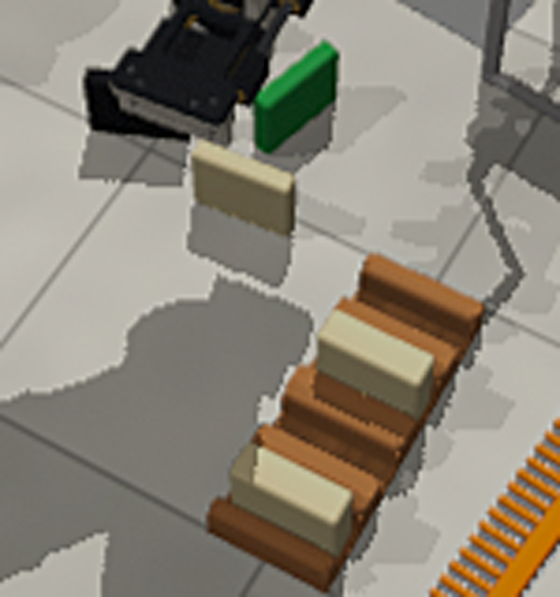

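Both thick bars are seated in the wide slots at crop (375,365) and (292,495). Possible thin bars are the cream one at crop (243,188), the green at (297,95) and the black at (145,110). Only the cream one is fresh cream soap, and this enlarged crop confirms it, so that is the one I'll take.

```bash
python3 -m creep '[[44,0,0,-0.8,0,0,0],[44,0,0,-1,0,0,0],[44,0,0,-1,0,0,0],[44,0,0,-1,0,0,0],[44,0,0,-0.8,0,0,0],[44,0,0,-0.2,0,0,0],[44,0,0,0,0,0,0],[44,0,0,0,0,0,0]]'|grep -E 'tcp|cont'
python3 -m creep '[[10,0,0,0,0,0,0],[10,0,0,0,0,0,0],[10,0,0,0,0,0,0],[10,0,0,0,0,0,0],[10,0,0,0,0,0,0],[10,0,0,0,0,0,0],[10,0,0,0,0,0,0]]' 15
python3 -m creep '[[10,0,0,0.5,0,0,0],[10,0,0,1,0,0,0],[10,0,0,1,0,0,0],[10,0,0,1,0,0,0],[10,0.7,-0.1,0,0,0,-2.1],[10,0.8,-0.2,0,0,0,-2.1],[10,0.8,-0.2,0,0,0,0],[10,0.8,-0.2,0,0,0,0]]'|grep -E 'tcp|cont'
python3 -m creep '[[10,0.8,-0.2,0,0,0,0],[10,0.8,-0.2,0,0,0,0],[10,0.8,-0.1,0,0,0,0],[10,0.5,0,0,0,0,0],[10,0.2,0,0,0,0,0],[10,0,0,0,0,0,0],[10,0,0,0,0,0,0],[10,0,0,0,0,0,0]]'
```

```text
tcp_pos: [0.4629, 0.0173, 0.0295]
contact_force: [0.5, -0.1, 0.3]
time_s: 40.88
tcp_pos: [0.4624, 0.0176, 0.0296]
eef_rot: [-180.0, -0.0, 4.5]
contact_force: [-2.6, 0.3, 6.6]
gripper_width: 0.0178
gripper_force: 15.0
tcp_pos: [0.5403, -0.0002, 0.1168]
contact_force: [-0.0, 0.8, -1.2]
time_s: 42.22
tcp_pos: [0.6161, -0.0125, 0.1165]
eef_rot: [-180.0, 0.0, 0.3]
contact_force: [0.4, 0.2, -0.6]
gripper_width: 0.0182
gripper_force: 15.0
```

```bash
python3 -m creep '[[10,0.14,0,-0.3,0,0,0],[10,0,0,-0.8,0,0,0],[10,0,0,-0.7,0,0,0],[10,0,0,0,0,0,0],[10,0,0,-0.2,0,0,0],[10,0,0,-0.2,0,0,0],[10,0,0,-0.2,0,0,0],[10,0,0,0,0,0,0]]'|grep -E 'tcp|cont'
python3 -m creep '[[10,0,0,-0.2,0,0,0],[10,0,0,-0.2,0,0,0],[10,0,0,-0.2,0,0,0],[10,0,0,0,0,0,0],[10,0,0,0,0,0,0]]'
```

```text
tcp_pos: [0.6203, -0.0126, 0.0561]
contact_force: [-1.0, -0.2, -1.2]
time_s: 43.3
tcp_pos: [0.6203, -0.0127, 0.0411]
eef_rot: [180.0, 0.0, 0.3]
contact_force: [-0.1, 0.6, -0.6]
gripper_width: 0.0181
gripper_force: 15.0
```

```bash
python3 -m creep '[[10,0,0,-0.13,0,0,0],[10,0,0,0,0,0,0],[24,0,0,0,0,0,0],[27,0,0,0,0,0,0],[27,0,0,0,0,0,0]]'
python3 -m creep '[[27,0,0,0.4,0,0,0],[27,0,0,1,0,0,0],[27,0,0,1,0,0,0],[27,0,0,1,0,0,0],[27,0,0,1,0,0,0],[27,0,0,1,0,0,0],[27,-0.8,0.8,0.5,0,0,0],[27,-0.8,0.8,0,0,0,0]]'|grep tcp
python3 -m creep '[[27,-0.6,1,0,0,0,0],[27,-0.6,1,0,0,0,0],[27,-0.6,1,0,0,0,0],[27,-0.6,1,0,0,0,0],[27,-0.4,1,0,0,0,0],[27,-0.2,1,0,0,0,0],[27,0,1,0,0,0,0],[27,0,1,0,0,0,0]]'|grep tcp
python3 -m creep '[[27,0,1,0,0,0,0],[27,0,1,0,0,0,0],[27,0,1,0,0,0,0],[27,0,1,0,0,0,0],[27,0,0,0,0,0,0],[27,0,0,0,0,0,0]]'|grep tcp
python3 - <<'E'
from look import *;from fit import *
from plant import *
a=snap('scene','s9');b=snap('top','t9')
g=lambda p,n,i=0:m(outline_of(p,n)[i]['region'])
T=[(a,g(a,'tin')),(b,g(b,'tin'))]
print('tin',[[round(t,4) for t in fitbox([v],(.14,.068,.055),.004,[[.514,-.405,-12]])[1]] for v in T])
for p in(a,b):print([(round(x['conf'],2),np.round(x['bbox']).tolist()) for x in search_frame(p,'lump1')[:3]])
o=np.hstack([cv2.resize(a['frame'][160:440,185:425],(480,560),interpolation=2),np.vstack([cv2.resize(b['frame'][190:320,280:400],(320,347),interpolation=2),cv2.resize(b['frame'][220:320,425:575],(320,213),interpolation=2)])])
cv2.imwrite('pics/c9.png',o[:,:,::-1])
E
```

```text
time_s: 43.72
tcp_pos: [0.6209, -0.0126, 0.0386]
eef_rot: [-180.0, -0.0, 0.3]
contact_force: [-0.1, 0.1, 0.7]
gripper_width: 0.0267
gripper_force: 0.0
tcp_pos: [0.5825, 0.0274, 0.1901]
tcp_pos: [0.5052, 0.2287, 0.1874]
tcp_pos: [0.5054, 0.3285, 0.1863]
tin [[np.float64(0.5128), np.float64(-0.4037), np.float64(-10.5983)], [np.float64(0.5158), np.float64(-0.4071), np.float64(-12.5063)]]
[(0.92, [213.0, 356.0, 236.0, 381.0]), (0.9, [228.0, 376.0, 256.0, 400.0])]
[(0.76, [458.0, 268.0, 474.0, 294.0])]
```

View pics/c9.png

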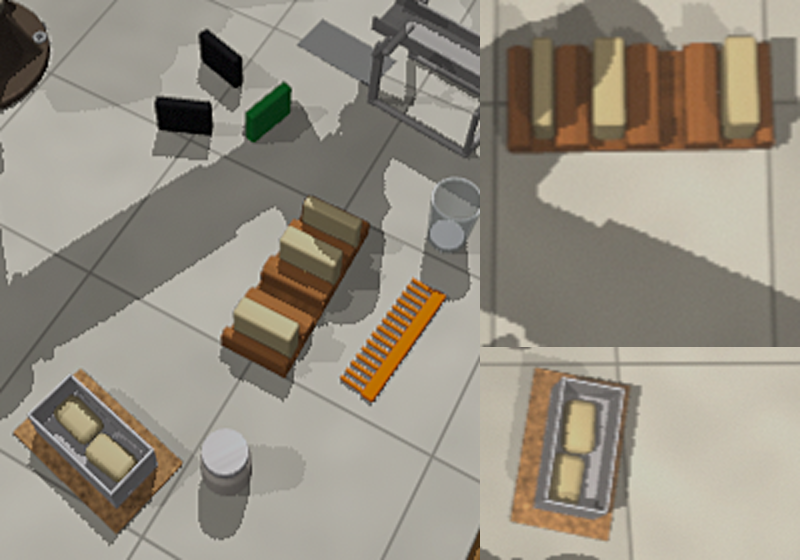

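All three bars stand in fitting slots: thin at crop (543,88), thick at (608,88) and (740,85) in the top view. The tin is square on its mat with both lumps inside, and the tray is level and empty. I'm handing the job in.

```bash
python3 -c "from plant import close_job;print(close_job())"
```

```text
the job is handed in; nothing more can be done
None
```

I handed the job in: both lumps are in the tin, which is square on its mat, the tray is level again, and all three fresh bars stand in slots that fit them.

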